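# Switch on the still-life lamp

### The arm

A 7-joint arm with a two-finger parallel gripper is mounted at the origin on the work surface. World frame = base frame: x ahead of the robot, y to its left, z up, the work surface at z = 0. Lengths are in m, angles in rad, forces in N, time in s.
With the tool pointing down it reaches from about 0.425 to 0.875 m from the base axis. Payload 4.7 kg.
Tool frame: the origin (TCP) lies midway between the tips of the shut fingers; the grasp point (between the pads) lies 19 mm behind it (r.grip_point_offset is the distance from the TCP to the grasp point, in m); z points along the fingers, y is the line along which they close (so a half turn about z gives the same grasp; the last joint's range is limited). The gripper opens to 85 mm and grips with 20 to 120 N. Pads are 22 mm wide; open, the fingers measure 114 mm over their backs; the gripper's body (76 mm by 85 mm) begins 54 mm behind the grasp point. The pads swing forward as they close: fully open they stand 13 mm farther back than shut.
Start: joints at [1.173, 0.321, -0.07, 1.45, 0.023, 1.371, -0.057], TCP at [0.26, -0.596, 0.231] pointing down, gripper open.
Joint ranges: [-2.86, 2.86], [-0.3, 2.09], [-1.38, 1.24], [0.06, 2.45], [-1.56, 4.7], [0.09, 2.05], [-2.69, 2.69]. Speed limits (rad/s): [2.57, 2.57, 3.14, 3.14, 3.14, 3.14, 3.14].

### API

Orientations are given as a unit quaternion [w, x, y, z].
In Python, from plant import r gives the robot as it stands. The module is installed in compiled form; this text tells all that it offers. Calls block until the motion is done:
- r.movep(position, orientation): joint-space move of the TCP to a pose.
- r.move_linear(position, attitude=None, vel=0.15, threshold=None): straight line of the TCP; attitude=None keeps the orientation; vel is the mean speed in m/s. With threshold (N) it stops when the force on the tool has changed by that much, and returns True; else False.
- r.set_joints(angles): joint-space move.
- r.gripper_to(opening, newtons=None): opening from 0.0 (shut) to 1.0 (fully open); newtons is the grip in N (None keeps the last); returns when the fingers have stopped.
- r.hold(seconds).
- r.solve_ik(position, orientation): joint angles nearest the present ones, or None.
- r.get_obs(): the state.
- r.grab_frame(name): name is "scene" or "side" or "wrist"; returns a dict with "pixels" (420x560x3 uint8, blue, green, red), "K" (3x3 intrinsics, pixels), "dist" ([k1, k2, p1, p2, k3] as OpenCV has them; the pictures are not rectified), "view" (4x4, takes a point from world to camera coordinates); the wrist camera has in their place "mount" (4x4, takes a point from camera to tool coordinates, whose origin is the TCP and whose axes are the flange's). Camera axes: x right, y up, looking along -z (the intrinsics and any distortion apply to the point x, -y, -z); pixel columns grow to the right and rows downward; lengths in m; the calibration is good to about 2 mm. A picture is of the moment at which its call begins: read the wrist's pose just before it. There is no depth.
A pose or a line that the arm cannot do raises r.Unreachable and nothing moves.
- r.job_done(): hands the job in, once; it reports no verdict.
The state is a dict: "clock": time; "q": joint angles; "dq": joint speeds; "effort": joint torques, N m; "tool_pos": TCP position; "tcp_rot": TCP orientation; "wrist_force": force on the tool from outside, world axes, zero at the start; "moment": the same for the moment, N m; "grip_width": opening from 0.0 (shut) to 1.0 (fully open).
Only numpy, scipy, OpenCV 4.12 (cv2) and the standard library are available. Lean on these libraries where they do the work, as an engineer would, in place of code of your own. Each camera call takes 0.05 s, during which the arm holds its last target. There are 200 camera calls.

### The job

Switch on the lamp of the still life: with the fingertips, gently press down the raised, ribbed end of the rocker on the round switch until it has tipped fully over to its stop, then withdraw. Only touch it: do not grip, lift or push the switch away. Leave the square and the narrow switch beside it untouched and as they are, and do not disturb the ink jar or the eraser.

Things in the scene. Friction and masses are not known exactly. Their poses are not given: they have to be found in the camera images.
- board: Plywood drawing board, 300 x 460 x 6 mm, fixed flat on the table; origin at the centre of its underside on the table, x along its 300 mm side. Switches, ink jar and eraser stand on it, 6 mm above the table.
- round_switch: A free-standing cordless lamp switch lying loose on the drawing board (0.3 to 0.5 kg, rubber feet): dark grey housing, round, 84 mm across, 26 mm high, with a white rocker in its top. Origin: centre of the housing's underside; z up; its x axis points, level, towards the rocker's ribbed end. The only round one of the three; it is the switch of the still-life lamp.
- round_rocker (a joint): Rocker of the round switch, a round disc 62 mm across, hinged level across its middle, 32 mm above the switch's underside, along the switch's y axis; flat top 4 mm above the hinge. Rad: 0 (off) = ribbed end up 0.25 rad; 0.5 (on) = ribbed end down 0.25 rad. Stiff hinge without spring: it stays where it is left, with a hard stop at each end. It starts off (near 0). Pressed at the rib it gives at 2 to 4 N.
- round_rocker_end (a point): Centre of the ribbed end of the round rocker's top, 25 mm from the hinge axis (a low grey rib, 1 mm high, is moulded along it); it moves with the rocker. About 42 mm above the switch's underside when off and 30 mm when on, so it goes down about 12 mm; the rocker's outer edge never goes below the housing's top.
- wide_switch: A free-standing cordless lamp switch lying loose on the drawing board (0.3 to 0.5 kg, rubber feet): dark grey housing, square, 80 x 80 mm, 26 mm high, with a white rocker in its top. Origin: centre of the housing's underside; z up; its x axis points, level, towards the rocker's ribbed end. To be left alone.
- wide_rocker (a joint): Rocker of the wide square switch, 60 x 60 mm, hinged level across its middle, 32 mm above the switch's underside, along the switch's y axis; flat top 4 mm above the hinge. Rad: 0 (off) = ribbed end up 0.25 rad; 0.5 (on) = ribbed end down 0.25 rad. Stiff hinge without spring: it stays where it is left, with a hard stop at each end. It starts on (near 0.5) and must stay so.
- narrow_switch: A free-standing cordless lamp switch lying loose on the drawing board (0.3 to 0.5 kg, rubber feet): dark grey housing, narrow, 80 mm long (x) and 46 mm wide, 26 mm high, with a white rocker in its top. Origin: centre of the housing's underside; z up; its x axis points, level, towards the rocker's ribbed end. To be left alone.
- narrow_rocker (a joint): Rocker of the narrow switch, 60 mm long and 26 mm wide, hinged level across its middle, 32 mm above the switch's underside, along the switch's y axis; flat top 4 mm above the hinge. Rad: 0 (off) = ribbed end up 0.25 rad; 0.5 (on) = ribbed end down 0.25 rad. Stiff hinge without spring: it stays where it is left, with a hard stop at each end. It starts off (near 0) and must stay so.
- ink_jar: Small closed ink jar, 42 mm across and 50 mm high, loose on the board; origin at the centre of its underside.
- eraser: Black block eraser, 24 x 55 x 14 mm, lying loose on the board; origin at the centre of its underside.
Not all that is in view belongs to the job. What is shaped like the round_switch but green or red is not meant.

How it is judged:
By the outcome, as a careful person would: the job done as asked, in the order asked, and still so for the second after the job is handed in, with the robot touching nothing.
It also fails if it takes over 32 s, if anything falls off the work surface, if the arm or the gripper's body presses on something with over 40 N, if the wrist force passes 120 N, or if a joint passes its speed limit or range.

## Working session

There is one attempt and no reset: what is moved stays moved. The work goes in short steps, each a Python script; the robot and the scene stay as the last script left them, time stands still between calls to the robot, and variables do not carry over. Pictures are saved under pics/ and viewed, on a budget of 10 in all, crops included, one or two more only if the job needs it, and the job is handed in when it is done.

```bash
mkdir -p pics; cat > h.py <<'E'
import numpy as np, cv2, pickle
from plant import r
def snap(n,tag):
    o=r.get_obs(); f=r.grab_frame(n); f['obs']=o
    pickle.dump(f,open(f'pics/{tag}.pkl','wb')); cv2.imwrite(f'pics/{tag}.png',f['pixels']); return f
E
python3 - <<'E'
from h import *
for n in('scene','side'):
    f=snap(n,n+'0'); print(n,f['K'].tolist() if hasattr(f['K'],'tolist') else f['K'],f['dist'],np.round(f['view'],3).tolist())
print({k:np.round(v,3) for k,v in r.get_obs().items()})
E
```

```text
scene [[501.8813205788828, 0.0, 281.4557174146984], [0.0, 501.8813205788828, 209.6454870279025], [0.0, 0.0, 1.0]] [-0.10207859  0.          0.          0.          0.        ] [[-0.227, 0.974, -0.013, 0.092], [-0.579, -0.124, 0.806, 0.289], [0.783, 0.19, 0.592, -1.411], [0.0, 0.0, 0.0, 1.0]]
side [[406.24753478946803, 0.0, 280.9223093975907], [0.0, 406.24753478946803, 211.64528457512333], [0.0, 0.0, 1.0]] [-0.11424091  0.          0.          0.          0.        ] [[0.909, -0.416, 0.018, -0.524], [0.182, 0.437, 0.881, -0.169], [-0.375, -0.797, 0.474, -0.46], [0.0, 0.0, 0.0, 1.0]]
{'clock': np.float64(0.1), 'q': array([ 1.173,  0.322, -0.07 ,  1.452,  0.023,  1.371, -0.057]), 'dq': array([-0.001, -0.001, -0.001, -0.004, -0.001, -0.   ,  0.001]), 'effort': array([ 0.0000e+00, -4.9488e+01, -3.8400e-01, -3.1521e+01,  1.3000e-02,
        8.0000e-03, -0.0000e+00]), 'tool_pos': array([ 0.26 , -0.595,  0.23 ]), 'tcp_rot': array([-0.001,  0.979,  0.204, -0.   ]), 'wrist_force': array([ 0.598,  0.754, -0.737]), 'moment': array([ 0.005, -0.02 , -0.023]), 'grip_width': np.float64(1.001)}
```

View pics/scene0.png

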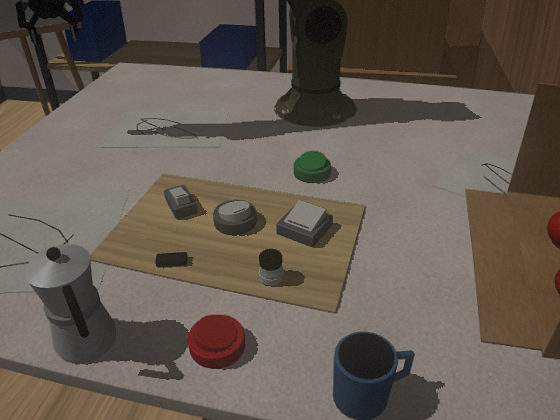

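View pics/side0.png

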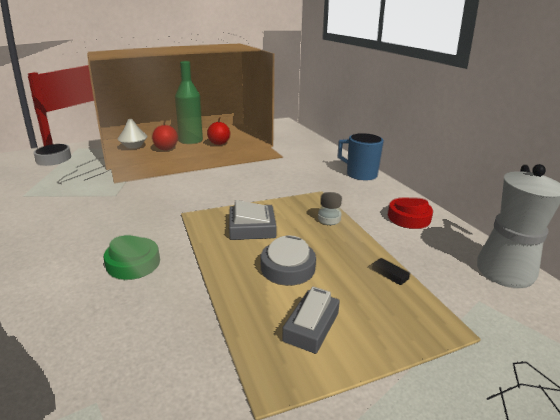

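Scene image: the round dark-grey switch is at (235,216), the green look-alike at (312,166), the red one at (217,340), the narrow switch at (180,200) and the square one at (305,222). Side image: the round switch is at (289,259), with green at (132,256), red at (411,212) and a grey object off the board at (52,154). I choose the round grey one on the board and will triangulate it and check it in a crop.

```bash
cat >> h.py <<'E'
def ray(f,uv):
    p=cv2.undistortPoints(np.array([[uv]],float),np.array(f['K']),np.array(f['dist']))[0,0]
    d=np.array([p[0],-p[1],-1.])
    if 'view' in f: T=np.linalg.inv(f['view'])
    else:
        w,x,y,z=f['obs']['tcp_rot']; from scipy.spatial.transform import Rotation as R
        T=np.eye(4); T[:3,:3]=R.from_quat([x,y,z,w]).as_matrix(); T[:3,3]=f['obs']['tool_pos']; T=T@f['mount']
    d=T[:3,:3]@d; return T[:3,3],d/np.linalg.norm(d)
def tri(*rs):
    A=sum(np.eye(3)-np.outer(d,d) for c,d in rs); b=sum((np.eye(3)-np.outer(d,d))@c for c,d in rs)
    X=np.linalg.solve(A,b); return X,[np.linalg.norm((np.eye(3)-np.outer(d,d))@(X-c)) for c,d in rs]
def atz(f,uv,z): c,d=ray(f,uv); return c+d*(z-c[2])/d[2]
E
python3 - <<'E'
from h import *
L=lambda t:pickle.load(open(f'pics/{t}.pkl','rb'))
s,d=L('scene0'),L('side0')
for n,a,b in [('round',(235,211),(289,253)),('jar',(270,258),(331,201)),('narrow',(180,195),(314,308)),('square',(306,215),(250,213))]:
    print(n,tri(ray(s,a),ray(d,b)))
a=cv2.resize(s['pixels'][165:265,155:345],None,fx=4,fy=4,interpolation=3)[:,:760]
b=cv2.resize(d['pixels'][220:290,230:350],None,fx=4,fy=4,interpolation=3)
o=np.zeros((600,760,3),np.uint8); o[:300]=cv2.resize(a,(570,300))[:, :570].copy() if 0 else 0
o=np.zeros((580,480,3),np.uint8); o[:300,:480]=cv2.resize(s['pixels'][185:245,187:283],(480,300),interpolation=3); o[300:]=b
cv2.imwrite('pics/crop.png',o)
E
```

```text
round (array([ 0.56318816, -0.05535776,  0.03314091]), [np.float64(0.0011052668156077714), np.float64(0.0011052668156077722)])
jar (array([0.69578444, 0.04716037, 0.04776553]), [np.float64(0.0017140454986137791), np.float64(0.0017140454986137393)])
narrow (array([ 0.53753837, -0.17961309,  0.03511124]), [np.float64(0.0016411796535256388), np.float64(0.0016411796535254666)])
square (array([0.55200277, 0.08061115, 0.03629456]), [np.float64(0.0014516297176721065), np.float64(0.0014516297176721102)])
```

View pics/crop.png

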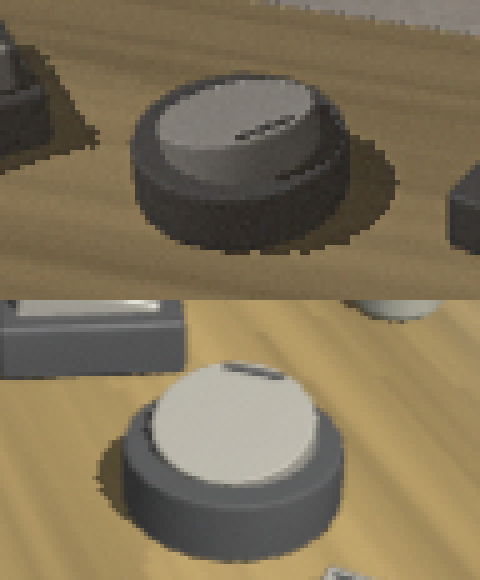

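```bash
python3 - <<'E'
from h import *
L=lambda t:pickle.load(open(f'pics/{t}.pkl','rb'))
s,d=L('scene0'),L('side0')
rib=tri(ray(s,(240.2,210.4)),ray(d,(293.5,237.5))); print(rib)
# rib ends
p=tri(ray(s,(187+236/5,185+137/5)),ray(d,(230+284/4,220+77/4)));q=tri(ray(s,(187+297/5,185+117/5)),ray(d,(230+225/4,220+65/4)));print(p,q)
o=r.get_obs()
x,y=rib[0][:2]
from scipy.spatial.transform import Rotation as R
def Q(a): m=R.from_euler('z',a)*R.from_euler('x',np.pi); v=m.as_quat(); return v[[3,0,1,2]]
for a in np.arange(-3,3.1,.5): print(a,np.round(r.solve_ik([x,y,.2],Q(a)),2) if r.solve_ik([x,y,.2],Q(a)) is not None else None)
f=r.grab_frame('wrist'); print(np.round(f['mount'],3),f['K'][0])
E
```

```text
(array([ 0.57808776, -0.03940633,  0.04780647]), [np.float64(0.0010364652505617418), np.float64(0.0010364652505617821)])
(array([ 0.58638408, -0.04851246,  0.04782469]), [np.float64(0.0009806566343741657), np.float64(0.0009806566343742004)]) (array([ 0.56963492, -0.03026801,  0.047305  ]), [np.float64(0.0016034272163124726), np.float64(0.0016034272163124804)])
-3.0 [ 0.68  0.27 -0.77  1.65  0.2   1.3   1.59]
-2.5 [ 0.96  0.41 -1.18  1.65  0.39  1.35  1.94]
-2.0 [ 0.96  0.41 -1.18  1.65  0.39  1.35  2.44]
-1.5 None
-1.0 [ 0.48  0.23 -0.53  1.66  0.12  1.29 -2.64]
-0.5 [ 0.52  0.23 -0.57  1.66  0.13  1.29 -2.15]
0.0 [ 0.55  0.24 -0.61  1.66  0.14  1.29 -1.66]
0.5 [ 0.57  0.24 -0.63  1.66  0.15  1.29 -1.16]
1.0 [ 0.59  0.25 -0.66  1.66  0.16  1.29 -0.67]
1.5 [ 0.61  0.25 -0.68  1.66  0.16  1.29 -0.17]
2.0 [ 0.63  0.26 -0.71  1.65  0.17  1.29  0.32]
2.5 [ 0.64  0.26 -0.72  1.65  0.18  1.29  0.82]
3.0 [ 0.67  0.27 -0.76  1.65  0.19  1.3   1.31]
[[ 0.     0.96   0.279  0.071]
 [ 1.     0.    -0.001  0.001]
 [-0.001  0.279 -0.96  -0.143]
 [ 0.     0.     0.     1.   ]] [302.83748303   0.         282.5492736 ]
```

The two views agree: the rib is at about (0.578, -0.039, 0.048), with the switch's x axis at about 0.74 rad. I'll shut the gripper and look from close by.

```bash
cat >> h.py <<'E'
from scipy.spatial.transform import Rotation as R
def Q(a): return (R.from_euler('z',a)*R.from_euler('x',np.pi)).as_quat()[[3,0,1,2]]
E
python3 - <<'E'
from h import *
r.gripper_to(0.0,20)
r.movep([0.578,-0.039,0.17],Q(0.742))
snap('wrist','w1'); o=r.get_obs(); print(o['clock'],o['tool_pos'],o['tcp_rot'],o['wrist_force'],o['grip_width'])
E
```

```text
3.2667 [ 0.57802871 -0.04057534  0.16995292] [ 1.95343227e-04  9.32396241e-01  3.61437682e-01 -1.20428023e-04] [0.22995576 0.08950422 0.86367304] 0.0005364017759347027
```

View pics/w1.png

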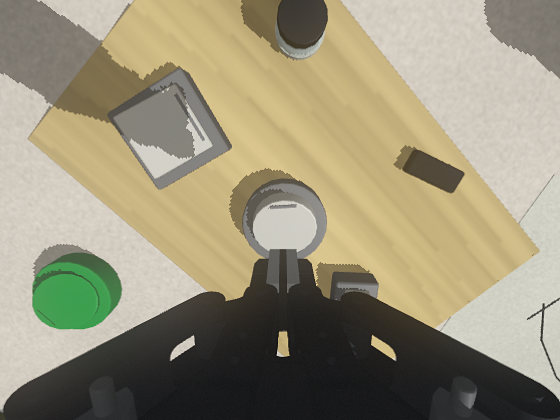

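The wrist view shows the round switch centred at about (285,220) and its rib at (284,206), parallel to the finger line. I'll check that against the estimate, then press.

```bash
python3 - <<'E'
from h import *
L=lambda t:pickle.load(open(f'pics/{t}.pkl','rb'))
w,s,d=L('w1'),L('scene0'),L('side0')
print(atz(w,(284,206),.048),atz(w,(270,207),.048),atz(w,(297,205.5),.048))
print(tri(ray(w,(284,206)),ray(s,(240.2,210.4)),ray(d,(293.5,237.5))))
E
```

```text
[ 0.57798138 -0.04417834  0.048     ] [ 0.56871743 -0.03541636  0.048     ] [ 0.58627505 -0.05257643  0.048     ]
(array([ 0.57771135, -0.04150517,  0.04839432]), [np.float64(0.002588598289869214), np.float64(0.0027317200382157717), np.float64(0.00022742484768427222)])
```

```bash
python3 - <<'E'
from h import *
P=np.array([0.5785,-0.041]); q=Q(0.742)
r.move_linear([*P,0.06],q,vel=0.08); r.hold(.2)
o=r.get_obs(); f0=o['wrist_force']; print(o['clock'],o['tool_pos'],f0)
for z in np.arange(.052,.031,-.002):
    hit=r.move_linear([*P,z],vel=0.01,threshold=15)
    o=r.get_obs(); print(round(z,3),hit,np.round(o['clock'],2),np.round(o['tool_pos'],4),np.round(o['wrist_force']-f0,1))
    if hit or (o['wrist_force']-f0)[2]>15: break
r.move_linear([*P,0.17],q,vel=0.06); 
snap('wrist','w2'); snap('side','side2'); a=snap('scene','scene2')['pixels']
b=pickle.load(open('pics/side2.pkl','rb'))['pixels']; w=pickle.load(open('pics/w2.pkl','rb'))['pixels']
k=lambda i,y,x,h,ww,s:cv2.resize(i[y:y+h,x:x+ww],s,interpolation=3)
cv2.imwrite('pics/c2.png',np.vstack([np.hstack([k(a,185,187,60,96,(400,250)),k(b,220,230,70,112,(400,250))]),k(w,50,90,140*1+60,480,(800,333))]))
print(r.get_obs()['clock'])
E
```

```text
4.9917 [ 0.57870299 -0.04102891  0.0603503 ] [ 0.46801453 -1.18005997 -0.95590231]
0.052 False 5.94 [ 0.5786 -0.041   0.0521] [-0.5  1.7  0.7]
0.05 False 6.29 [ 0.5784 -0.041   0.0499] [-0.3  1.7  1.4]
0.048 False 6.64 [ 0.5788 -0.0408  0.0482] [1.1 1.5 1.3]
0.046 False 6.99 [ 0.5787 -0.0409  0.0461] [0.3 2.7 2.4]
0.044 False 7.34 [ 0.5784 -0.0412  0.0438] [0.3 2.3 2.6]
0.042 False 7.69 [ 0.5784 -0.0411  0.0419] [0.  2.4 2.7]
0.04 False 8.04 [ 0.5786 -0.0409  0.04  ] [0.5 1.9 3.4]
0.038 False 8.39 [ 0.5786 -0.0409  0.0379] [0.6 3.9 2.6]
0.036 False 8.74 [ 0.5788 -0.0409  0.0372] [-2.5  3.8 12.3]
0.034 True 8.99 [ 0.5788 -0.0408  0.0374] [-2.8  1.3  8. ]
11.5083
```

View pics/c2.png

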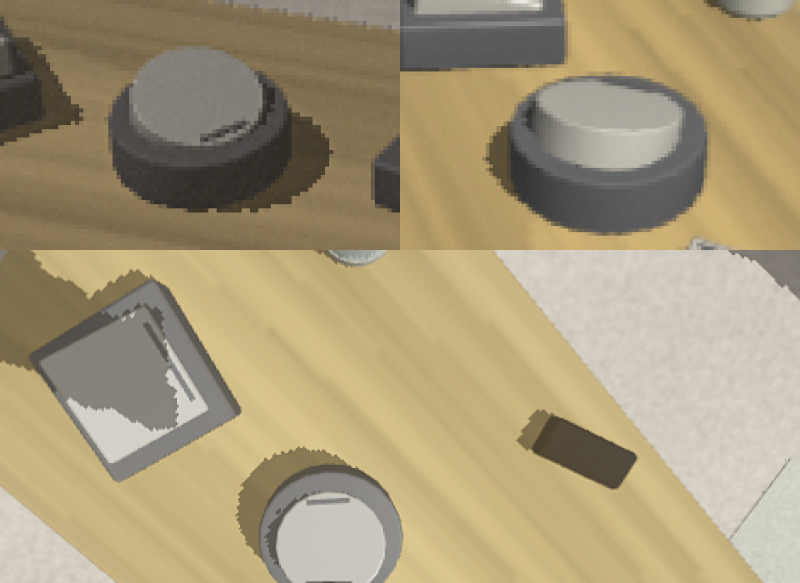

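The rocker has tipped: in the scene crop the ribbed end is now low and its opposite end raised, and the force rose sharply at the stop. I'll check numerically that nothing else moved, then hand in.

```bash
python3 - <<'E'
from h import *
L=lambda t:pickle.load(open(f'pics/{t}.pkl','rb'))['pixels'].astype(int)
for a,b,R_ in [('scene0','scene2',dict(narrow=(160,180,205,220),square=(270,190,340,250),jar=(250,245,295,295),eraser=(150,245,195,275),round_housing=(205,218,265,240))),('side0','side2',dict(narrow=(280,285,345,350),square=(225,195,280,240),jar=(312,188,345,228),eraser=(368,255,415,285),round_housing=(255,272,320,290)))]:
    D=abs(L(a)-L(b)).max(2)
    for n,(x,y,X,Y) in R_.items(): print(a,n,(D[y:Y,x:X]>40).sum())
r.job_done(); print(r.get_obs()['clock'])
E
```

```text
scene0 narrow 0
scene0 square 563
scene0 jar 0
scene0 eraser 0
scene0 round_housing 13
side0 narrow 0
side0 square 470
side0 jar 0
side0 eraser 0
side0 round_housing 0
the job is handed in; nothing more can be done
the job is handed in; nothing more can be done
```

I pressed the ribbed end of the round switch with the shut fingertips until it hit its stop, withdrew straight up and handed the job in. The arm was clear at 11.5 s, against the 32 s limit.

- **Press:** the force stayed at about 2–3 N on the way down, then rose to about 12 N with the tip halted at z = 37 mm. That matches the hard stop, and the camera views show the ribbed end down and the opposite end raised.
- **Neighbours:** comparing pictures from before and after, the narrow switch, ink jar and eraser show no change in either view. The round housing shows none from the side and 13 changed pixels in the scene view, next to the tipped rocker, so I take it not to have moved.
- **Check that disagreed:** the square switch's area showed about 500 changed pixels in each view. The close wrist picture shows a shadow across its rocker and the rocker still on, so I put this down to the arm's shadow. I did not check it further, because the hand-in ran in the same script as the comparison. The arm never came near that switch.
- **Rib position:** the wrist camera and the two fixed cameras disagreed by about 5 mm along y. I aimed between them.

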